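# Lock the adjusting screw of a tilted valve block

### The arm

A 6-joint arm with a two-finger parallel gripper is mounted at the origin on the work surface. World frame = base frame: x ahead of the robot, y to its left, z up, the work surface at z = 0. Lengths are in m, angles in rad, forces in N, time in s.
With the tool pointing down it reaches from about 0.35 to 0.725 m from the base axis. Payload 6 kg.
Tool frame: the origin (TCP) lies midway between the tips of the shut fingers; the grasp point (between the pads) lies behind it (env.hold_point_z is the y of the grasp point in the tool frame, in m); y points along the fingers, x is the direction in which the jaws open and shut, and the axes are right-handed (so a half turn about y gives the same grasp; the last joint's range is limited). The gripper opens to 85 mm and grips with 20 to 120 N. Pads are 22 mm wide; open, the fingers measure 114 mm over their backs; the gripper's body (76 mm by 85 mm) begins 54 mm behind the grasp point. The pads swing forward as they close: fully open they stand 13 mm farther back than shut.
Start: joints at [-0.804, 0.04, 0.085, 0, -1.615, -0.334], TCP at [0.252, -0.545, 0.231] pointing down, gripper open.
Joint ranges: [-2.56, 2.56], [-1.29, 2.01], [-1.08, 1.49], [-3.29, 1.98], [-2.81, -0.18], [-2.99, 2.99]. Speed limits (rad/s): [2.57, 2.57, 3.01, 3.14, 3.14, 3.14].

### API

Orientations are given as a unit quaternion [w, x, y, z].
In Python, from plant import env, imaging gives the robot as it stands.
- The arm moves only by the tool drive_tool, never from a script. Its argument "rows" is a list of rows, each a list of 3 entries, a list of its own where there are three numbers: the shift along the tool's x, y, z in mm, then the turn about the tool's y in rad, then the closure in counts, from 0 (fully open) to 255 (shut). A call has 1 to 12 rows; each row shifts and turns the commanded pose from where the row before left it, along the tool's axes as they then stand; what a row does not reach is not made up. A row lasts 1/10 s, in which the tool goes at most 50 mm and 8.59 degrees, less where a joint would pass 70% of its speed; a pose out of reach is approached as far as the arm can. A call with a gripper value outside its range is refused whole. The fingers move at their own pace and stop on an object; "squeeze" is the grip in N (left out, the last holds). Time passes only in rows, so rows that do not move let the fingers close. It gives the time, the measured TCP pose, the force and the opening at its end, in the units of the state.
- env.get_state(): the state, without advancing time (a new reading comes with each control period).
- imaging.capture(name): name is "scene" or "top"; returns the picture (384x512x3 uint8, blue, green, red); there is no depth.
- imaging.camera_params(name): a dict with "camera_matrix" (3x3 intrinsics, pixels), "T" (4x4, takes a point from camera to world coordinates). Camera axes: x right, y up, looking along -z (the intrinsics and any distortion apply to the point x, -y, -z); pixel columns grow to the right and rows downward; lengths in m; the calibration is good to about 2 mm. A picture is of the moment at which its call begins. camera_params takes no time and is no camera call.
- env.sign_off(): hands the job in, once; it reports no verdict.
The state is a dict: "t": time; "joint_positions": joint angles; "qvel": joint speeds; "joint_torque": joint torques, N m; "ee_pos": TCP position; "orientation": TCP orientation; "force": force on the tool from outside, world axes, zero at the start; "torque": the same for the moment, N m; "width": finger opening in m.
Only numpy, scipy, OpenCV 4.12 (cv2) and the standard library are available. Lean on these libraries where they do the work, as an engineer would, in place of code of your own. Each camera call takes 0.05 s, during which the arm holds its last target.

### The job

Lock the adjusting screw on the sloping valve block: fit the loose box key over the flats on the screw's end, fully down on its shoulder, with its handle lying on the rest just uphill of the stop pin, and let go of it, so that the pin keeps the screw from turning. Then swing the locknut's lever clockwise (seen from above) until it is fully home, without the screw turning noticeably. Leave the key seated on the screw and do not push the other things on the bench about.

Things in the scene. Friction and masses are not known exactly. Their poses are not given: they have to be found in the camera images.
- screw_seat (a point): Point on the adjusting screw's axis, on top of its round shoulder (38 mm diameter), where the key's underside sits. z: out along the screw, which leans 30 deg from vertical towards the robot. y: along the flats, level, to the left seen from the robot. x: across the flats, up the slope. Axes turn with the screw. The block's face lies 30 mm below along z; the seat is 131 mm above the bench.
- tang_top (a point): Centre of the top of the flat steel tang (the screw's end with two flats), 22 mm out from screw_seat along its z. The tang is 9 mm thick (x of screw_seat) and 26 mm long (y); its top 4 mm are narrowed to 6 x 22 mm. Axes as screw_seat.
- rest_top (a point): Centre of the flat top of the steel rest that carries the key's handle and the stop pin: a fixed block 42 mm (up the slope) by 22 mm, top level with screw_seat (30 mm out of the face), 112 mm from the screw's axis towards -y, 3 mm up the slope. The pin stands at its downhill end. Axes as stand.
- stand: Fixed stand with the grey valve block, sloping face up. Origin on the bench, 105 mm under the point where the screw's axis meets the face. z up, x level, up the slope; the screw's axes at joint screw 0 are these turned -30 deg about y. From the axis the face reaches 60 mm up and down the slope, 80 mm to +y, 130 mm to -y. On it, at slope x 35, y -60 mm, a brass plug 16 mm high.
- pin_top (a point): Centre of the top of the fixed stop pin: 10 mm diameter, parallel to the screw, 66 mm out of the face (36 mm past the seat's level). Its axis lies 112 mm from the screw's towards -y and 14 mm down the slope (in screw_seat axes at joint screw 0). A key seated square with its handle to -y lies uphill of the pin with a 3 mm gap.
- screw (a joint): Turn of the adjusting screw, rad: 0 is its setting, starts between -0.08 and -0.02, grows clockwise seen from above. It turns lightly (0.07 N m), easier than the nut on its thread, so turning the nut carries the screw along unless a key on it rests against the pin. The key's play on the flats is about 0.1 rad either way.
- nut (a joint): Turn of the locknut relative to the screw, rad, growing clockwise seen from above: starts at 0 to 0.3 and meets a hard stop (fully home) at 1.2. Drag 0.22 N m; it stays where it is left.
- lever_peg (a point): Centre of the top of the round peg, 14 mm diameter, at the end of the locknut's lever: parallel to the screw, 80 mm from its axis, top 32 mm past the seat's level; 43 mm of it stand clear of the lever. The lever lies below the key's level. With both joints 0 it points down the slope (-x of screw_seat); clockwise swings it to +y. z along the peg, outward; lever along own -x from the axis.
- key: Loose box key of plain steel, about 0.16 kg, flat on the bench. Head 45 (y) x 28 (x) x 16 mm high with a through slot 29 (y) x 11.6 mm (x). Origin: slot centre at the underside. Handle: bar 12 mm wide, 26 mm high, underside level with the head, along -y from 22 to 142 mm; centre of mass about 60 mm along -y. z up. Seated: origin at screw_seat, axes parallel to it, handle to -y.
- spray_can: Bystander, leave alone: white spray can, 60 mm diameter, 170 mm high. Origin at the centre of its underside.
- socket_a: Bystander, leave alone: steel socket standing on end, 26 mm diameter, 34 mm high. Origin at the centre of its underside.
- socket_b: Bystander, leave alone: steel socket standing on end, 32 mm diameter, 38 mm high. Origin at the centre of its underside.
- spring: Bystander, leave alone: coil spring standing on end, 44 mm diameter, 59 mm high. Origin at the centre of its underside.
- spanner: Bystander, leave alone: open-ended spanner lying flat, along its x axis. Origin at the centre of its underside.
- driver: Bystander, leave alone: screwdriver with a black handle lying along its x axis. Origin at the centre of its underside.
- flange: Bystander, leave alone: dark steel flange ring lying flat, 80 mm diameter, 18 mm high, hole 36 mm. Origin at the centre of its underside.
Things that resemble listed ones, but are neither listed nor needed, are in the scene too. Of the things like the key, leave any that is brown; of the rest the larger one is meant.

How it is judged:
By the outcome, as a careful person would: the job done as asked, in the order asked, and still so for the second after the job is handed in, with the robot touching nothing.
It also fails if it takes over 50 s, if anything falls off the work surface, if the arm or the gripper's body presses on something with over 40 N, if the wrist force passes 120 N, or if a joint passes its speed limit or range.

## Working session

There is one attempt and no reset: what is moved stays moved. The work goes in short steps, Python scripts to look and compute and a tool call to move; the robot and the scene stay as the last step left them, time stands still between calls to the robot, and variables do not carry over. Pictures are saved under pics/ and viewed, and the job is handed in when it is done.

Besides the shell and the picture viewer there is one more tool, called as name(argument=value, ...) on one line, values as JSON. drive_tool: Moves the arm, as the interface text tells. Its arguments: {"type":"object","properties":{"rows":{"type":"array"},"squeeze":{"type":"number"}},"required":["rows"]}

```bash
ls; mkdir -p pics
python3 - <<'E'
from plant import env, imaging
import cv2
print(env.get_state(), env.hold_point_z)
for n in("scene","top"):
    im=imaging.capture(n); cv2.imwrite(f"pics/{n}0.png",im); p=imaging.camera_params(n); print(n,p)
E
```

```text
pics
{'t': 0.0, 'joint_positions': array([-8.04311601e-01,  4.08100914e-02,  8.37932794e-02, -4.75331330e-04,
       -1.61551971e+00, -3.33679728e-01]), 'qvel': array([ 5.53382618e-04,  6.93547558e-05, -1.09745640e-04, -6.07507407e-05,
        1.45013333e-03,  1.71712524e-04]), 'joint_torque': array([ 9.84685794e-04, -3.68207610e+01,  3.47424459e+01,  6.93281695e+00,
       -5.38720502e-03,  3.47468256e-05]), 'ee_pos': array([ 0.25157171, -0.54433658,  0.23026792]), 'orientation': array([-0.38153218,  0.38041388,  0.59600726, -0.59539383]), 'force': array([-0.63842422, -0.79757299,  0.53735688]), 'torque': array([ 0.01530385,  0.0226212 , -0.01297716]), 'width': 0.08562387370965882} -0.0187
scene {'camera_matrix': array([[368.63057279,   0.        , 257.99264192],
       [  0.        , 368.63057279, 189.56109543],
       [  0.        ,   0.        ,   1.        ]]), 'T': array([[-0.14014137, -0.58725345,  0.79717864,  1.27398326],
       [ 0.99001978, -0.09520405,  0.10390873,  0.10979353],
       [ 0.01487388,  0.80378453,  0.59473456,  0.66141883],
       [ 0.        ,  0.        ,  0.        ,  1.        ]])}
top {'camera_matrix': array([[449.88352868,   0.        , 252.11136566],
       [  0.        , 449.88352868, 189.38088482],
       [  0.        ,   0.        ,   1.        ]]), 'T': array([[-0.01933957,  0.9882321 , -0.15173432,  0.31328153],
       [-0.99976248, -0.02063982, -0.00699876,  0.01577521],
       [-0.01004817,  0.15156293,  0.98839654,  1.44535869],
       [ 0.        ,  0.        ,  0.        ,  1.        ]])}
```

View pics/scene0.png

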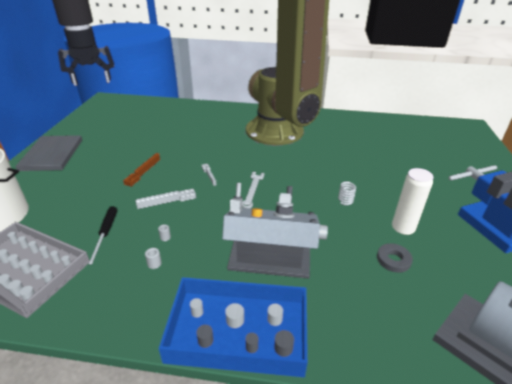

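View pics/top0.png

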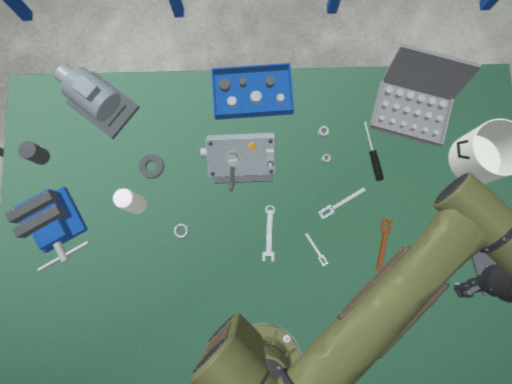

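Run:
```python
import cv2
t=cv2.imread("pics/top0.png");s=cv2.imread("pics/scene0.png")
cv2.imwrite("pics/c1.png",cv2.resize(t[120:280,190:400],None,fx=3.8,fy=3.7,interpolation=cv2.INTER_CUBIC))
cv2.imwrite("pics/c2.png",cv2.resize(s[150:280,120:340],None,fx=3.6,fy=3.6,interpolation=cv2.INTER_CUBIC))
```

```text
(no output)
```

View pics/c1.png

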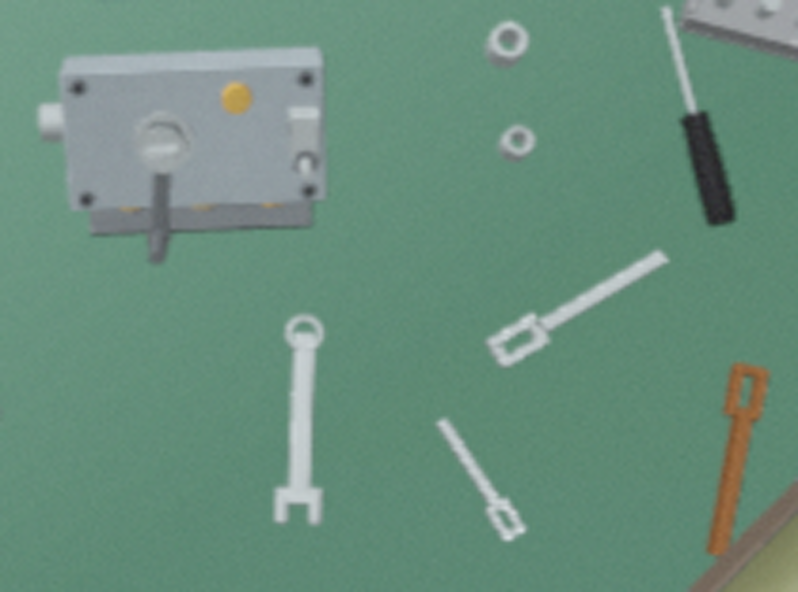

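View pics/c2.png

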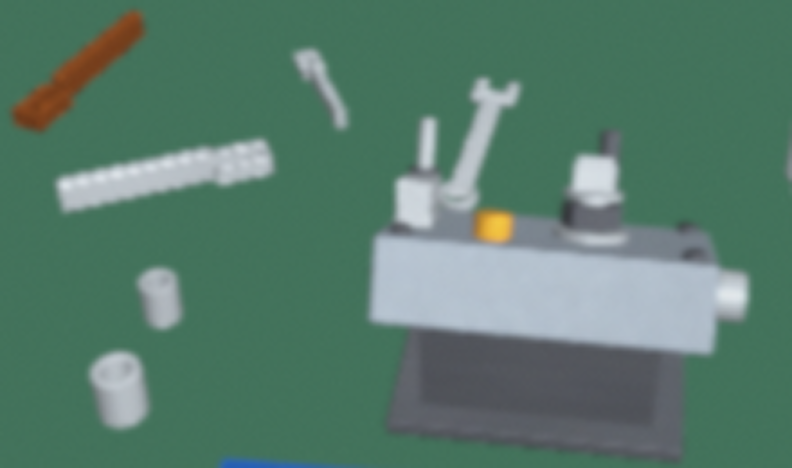

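Top view: key candidates are the large grey box key at (342,203), the small grey one at (316,249), and the brown one at (384,244). The large grey one is meant, since it is not brown and is the larger of the rest. The block is at (240,157) with its tang at about (232,157). The rest and pin are at (271,158), and the lever points down the image, ending near (232,188).

```bash
cat > h.py <<'E'
import numpy as np, cv2
from plant import env, imaging
from scipy.spatial.transform import Rotation as R
P={n:imaging.camera_params(n) for n in("scene","top")}
def ray(n,u,v):
    p=P[n];K=p["camera_matrix"];d=np.array([(u-K[0,2])/K[0,0],-(v-K[1,2])/K[1,1],-1.]);d=p["T"][:3,:3]@d
    return p["T"][:3,3],d/np.linalg.norm(d)
def onz(n,u,v,z):
    o,d=ray(n,u,v);return o+d*(z-o[2])/d[2]
def proj(n,X):
    p=P[n];K=p["camera_matrix"];c=p["T"][:3,:3].T@(np.asarray(X,float)-p["T"][:3,3]);return np.array([K[0,2]+K[0,0]*c[0]/-c[2],K[1,2]-K[1,1]*c[1]/-c[2]])
def tri(ua,ub):
    A=[];b=[]
    M=np.zeros((3,3));v=np.zeros(3)
    L=[ray("top",*ua),ray("scene",*ub)]
    for o,d in L:
        Q=np.eye(3)-np.outer(d,d);M+=Q;v+=Q@o
    x=np.linalg.solve(M,v);return x,[np.linalg.norm((np.eye(3)-np.outer(d,d))@(x-o)) for o,d in L]
def pose():
    s=env.get_state();q=s["orientation"];return s,R.from_quat([q[1],q[2],q[3],q[0]]).as_matrix(),s["ee_pos"]
E
python3 - <<'E'
from h import *
t=cv2.imread("pics/top0.png");s=cv2.imread("pics/scene0.png")
def crop(im,x0,y0,w,h,f,name):
    c=cv2.resize(im[y0:y0+h,x0:x0+w],None,fx=f,fy=f,interpolation=cv2.INTER_CUBIC)
    for i in range(0,w,10):cv2.putText(c,str(x0+i),(int((i+.5)*f),10),0,.35,(0,0,255));cv2.line(c,(int((i+.5)*f),12),(int((i+.5)*f),18),(0,0,255))
    for i in range(0,h,10):cv2.putText(c,str(y0+i),(0,int((i+.5)*f)),0,.35,(0,0,255))
    cv2.imwrite(name,c)
crop(t,200,125,80,75,8,"pics/b1.png");crop(s,215,175,120,70,6.6,"pics/b2.png");crop(t,310,180,65,45,12,"pics/k1.png")
E
```

```text
(no output)
```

View pics/b1.png

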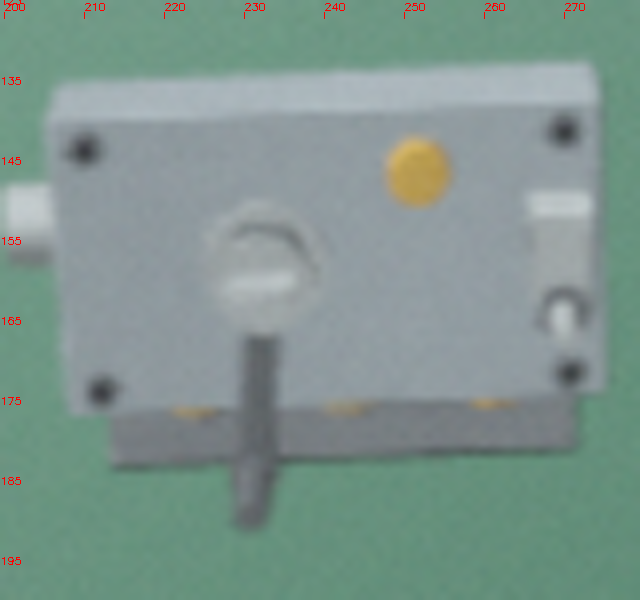

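View pics/b2.png

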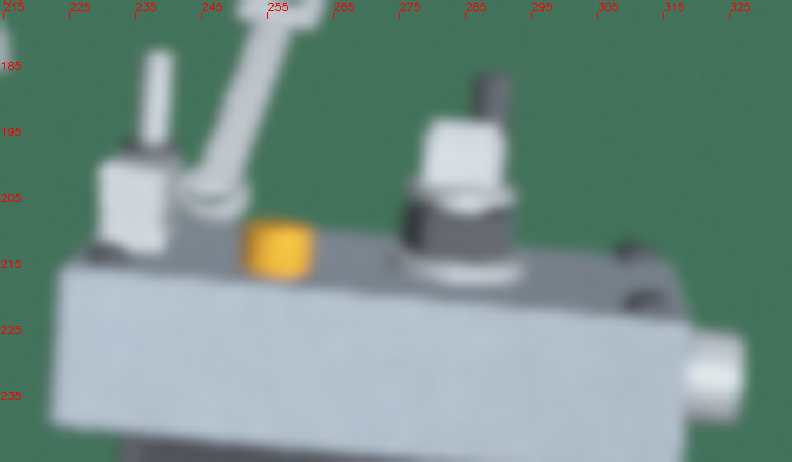

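View pics/k1.png

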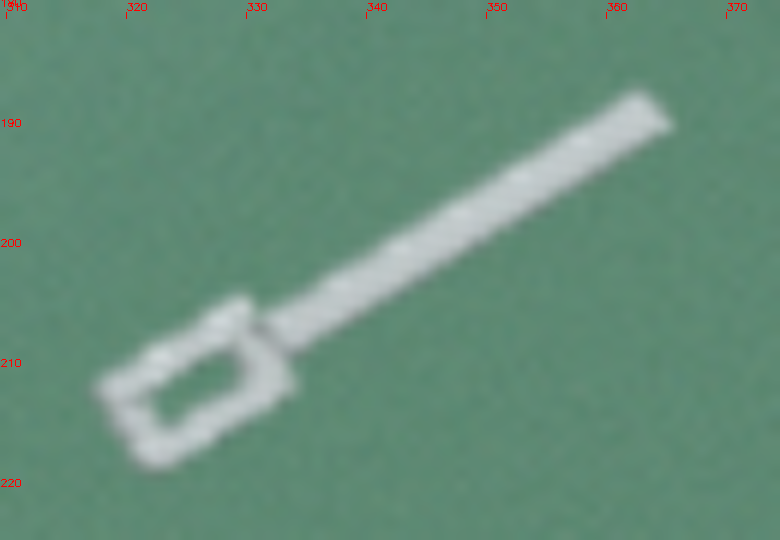

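The large grey key's slot is near (325,211) in the top view and its handle end near (364,188). The face corners are at about (205.5,140), (274.5,137.5), (208.3,176.5) and (275.3,173.4). I'll measure the block and key next.

Run:
```python
from h import *
np.set_printoptions(precision=4,suppress=True)
c=lambda X,Y:(200+X/8-.5,125+Y/8-.5)
C={(60,80):c(48,122),(60,-130):c(600,103),(-60,80):c(70,413),(-60,-130):c(606,391)}
W={}
for (x,y),p in C.items():
    z=.105+x/1000*.5; W[(x,y)]=onz("top",*p,z); print((x,y),W[(x,y)])
A=np.array([[x*np.cos(np.pi/6),y] for x,y in W])/1000;B=np.array([w[:2] for w in W.values()])
ac,bc=A.mean(0),B.mean(0);H=(A-ac).T@(B-bc);th=np.arctan2(H[0,1]-H[1,0],H[0,0]+H[1,1])
Rz=np.array([[np.cos(th),-np.sin(th)],[np.sin(th),np.cos(th)]]);o=bc-Rz@ac
print("stand",o,"yaw",th,"res mm",1000*(B-(A@Rz.T+o)))
# predicted features
Rs=R.from_euler('z',th).as_matrix()@R.from_euler('y',-30,degrees=True).as_matrix()
S=np.array([*o,.105])
f=lambda x,y,z:S+Rs@np.array([x,y,z])/1000
for nm,X in dict(seat=f(0,0,30),tang=f(0,0,52),pin=f(-14,-112,66),rest=f(3,-112,30),plug=f(35,-60,16)).items():
    print(nm,X,proj("top",X),proj("scene",X))
np.savez("stand.npz",S=S,Rs=Rs,th=th)
# measured peers
b=cv2.imread("pics/top0.png").astype(float)
s=cv2.imread("pics/scene0.png").astype(float)
for n,im in(("top",b),("scene",s)):
    y=(im[...,2]-im[...,0]>60)&(im[...,1]>120)
    k,l,st,ce=cv2.connectedComponentsWithStats(y.astype(np.uint8))
    print(n,[(st[i],ce[i]) for i in range(1,k) if st[i,4]>15])
# key
hsv=cv2.cvtColor(b.astype(np.uint8),cv2.COLOR_BGR2HSV)
g=b[...,2]-85; m=np.clip((b[...,2]-100)/(190-100),0,1)
roi=np.zeros_like(m);roi[180:225,312:372]=1;m*=roi
k,l,st,ce=cv2.connectedComponentsWithStats((m>.45).astype(np.uint8));print(st[1:],ce[1:])
up=cv2.resize((b[...,2]*roi)[180:225,310:375],None,fx=8,fy=8,interpolation=cv2.INTER_CUBIC)
mm=(up>150).astype(np.uint8)
cs,hi=cv2.findContours(mm,cv2.RETR_CCOMP,cv2.CHAIN_APPROX_NONE)
for q,hh in zip(cs,hi[0]):
    if len(q)>40:
        r=cv2.minAreaRect(q);bx=cv2.boxPoints(r);print("hole" if hh[3]>=0 else "outer",r, np.array([310,180])+np.array(r[0])/8+1/16-.5); print(np.array([310,180])+bx/8+1/16-.5)
```

```text
(60, 80) [0.668 0.162 0.135]
(60, -130) [ 0.6708 -0.0451  0.135 ]
(-60, 80) [0.568  0.1606 0.075 ]
(-60, -130) [ 0.5723 -0.0471  0.075 ]
stand [0.6194 0.0826] yaw 0.017001039905799632 res mm [[-1.9419 -1.4563]
 [-2.7463  1.4082]
 [ 2.0011 -1.1038]
 [ 2.6871  1.152 ]]
seat [0.6044 0.0823 0.131 ] [232.376  160.2317] [283.4075 202.756 ]
tang [0.5934 0.0821 0.15  ] [232.1411 162.4923] [284.195  193.3406]
pin [ 0.5761 -0.0302  0.1552] [270.5285 167.0823] [237.5687 182.7074]
rest [ 0.6089 -0.0296  0.1325] [269.8307 157.8555] [235.3926 198.6912]
plug [0.6427 0.023  0.1364] [251.9775 146.8713] [255.6205 208.8013]
top [(array([249, 143,   7,   8,  44], dtype=int32), array([251.8636, 146.0909]))]
scene [(array([252, 208,  11,   9,  79], dtype=int32), array([256.7342, 212.2152]))]
[[318 188  48  31 258]] [[338.876  203.7132]]
outer ((259.23529052734375, 178.55882263183594), (75.63087463378906, 418.2850341796875), 59.036251068115234) [341.9669 201.8824]
[[317.1176 211.2794]
 [361.9522 184.3787]
 [366.8162 192.4853]
 [321.9816 219.386 ]]
hole ((130.6573028564453, 257.34832763671875), (33.32539749145508, 72.62376403808594), 58.570438385009766) [325.8947 211.731 ]
[[320.9355 212.3206]
 [328.6816 207.5869]
 [330.8538 211.1414]
 [323.1077 215.8751]]
```

```bash
cat > fit.py <<'E'
from h import *
from scipy.optimize import least_squares
np.set_printoptions(precision=4,suppress=True)
t=lambda X,Y:(200+X/8-.5,125+Y/8-.5)
s=lambda X,Y:(215+X/6.6-.5,175+Y/6.6-.5)
O=[("top",(60,80,0),t(48,122)),("top",(60,-130,0),t(600,103)),("top",(-60,80,0),t(70,413)),("top",(-60,-130,0),t(606,391)),
("top",(4.5,0,41),t(260,284)),("top",(24,-112,18),t(560,204)),("top",(35,-60,16),t(419,174)),
("scene",(24,-101,18),s(168,205)),("scene",(24,-123,18),s(100,208)),("scene",(24,-112,30),s(137,163)),
("scene",(4.5,13,40),s(505,160)),("scene",(4.5,-13,40),s(424,155)),("scene",(3,0,52),s(466,121)),
("scene",(-14,-112,66),s(160,53)),("scene",(35,-60,16),s(280,225)),
("scene",(60,80,0),s(690,322)),("scene",(60,-130,0),s(62,270))]
def run(sel):
    o=[q for q in O if q[0] in sel]
    def f(p):
        Rs=R.from_euler('z',p[2]).as_matrix()@R.from_euler('y',-30,degrees=True).as_matrix()
        return np.concatenate([proj(n,np.array([p[0],p[1],.105])+Rs@np.array(X)/1000)-u for n,X,u in o])
    r=least_squares(f,[.62,.083,.017],loss="soft_l1")
    print(sel,r.x);print(np.c_[[q[1] for q in o],f(r.x).reshape(-1,2)]);return r.x
if __name__=="__main__":
    for sel in(["top"],["scene"],["top","scene"]):p=run(sel)
    Rs=R.from_euler('z',p[2]).as_matrix()@R.from_euler('y',-30,degrees=True).as_matrix()
    np.savez("stand.npz",S=np.array([p[0],p[1],.105]),Rs=Rs,th=p[2])
E
python3 fit.py
```

```text
['top'] [0.6196 0.0827 0.018 ]
[[  60.       80.        0.       -0.5467   -0.6592]
 [  60.     -130.        0.        0.381    -1.0064]
 [ -60.       80.        0.       -0.3781    0.6013]
 [ -60.     -130.        0.        0.3666    0.7384]
 [   4.5       0.       41.        0.1406   -0.1651]
 [  24.     -112.       18.       -0.0609   -0.1559]
 [  35.      -60.       16.        0.0499    0.5349]]
['scene'] [0.6176 0.0851 0.0282]
[[  24.     -101.       18.       -0.417    -0.0572]
 [  24.     -123.       18.        0.3428   -1.3039]
 [  24.     -112.       30.       -0.1712    0.7083]
 [   4.5      13.       40.       -0.5713    0.1056]
 [   4.5     -13.       40.        0.4      -0.0478]
 [   3.        0.       52.        0.0952    0.3158]
 [ -14.     -112.       66.       -0.2861    0.1507]
 [  35.      -60.       16.       -0.0023    0.0431]
 [  60.       80.        0.        1.1124   -0.0369]
 [  60.     -130.        0.       -0.2569   -0.404 ]]
['top', 'scene'] [0.6185 0.0844 0.0218]
[[  60.       80.        0.       -1.1809   -0.2069]
 [  60.     -130.        0.       -0.2559   -0.8109]
 [ -60.       80.        0.       -0.8653    1.0395]
 [ -60.     -130.        0.       -0.1235    0.9245]
 [   4.5       0.       41.       -0.4142    0.193 ]
 [  24.     -112.       18.       -0.648     0.0608]
 [  35.      -60.       16.       -0.55      0.8164]
 [  24.     -101.       18.       -0.7677   -0.0306]
 [  24.     -123.       18.        0.0027   -1.316 ]
 [  24.     -112.       30.       -0.5007    0.7168]
 [   4.5      13.       40.       -0.8496    0.3323]
 [   4.5     -13.       40.        0.1182    0.1335]
 [   3.        0.       52.       -0.1646    0.5175]
 [ -14.     -112.       66.       -0.4661    0.1689]
 [  35.      -60.       16.       -0.4009    0.1424]
 [  60.       80.        0.        0.6388    0.3426]
 [  60.     -130.        0.       -0.7229   -0.4401]]
```

```bash
cat > key0.py <<'E'
from h import *
np.set_printoptions(precision=4,suppress=True)
b=cv2.imread("pics/top0.png").astype(float)[...,2]
from scipy.ndimage import map_coordinates
d=np.array([364.-325.9,188-211.7]);d/=np.linalg.norm(d);n=np.array([-d[1],d[0]]) # n: right-down
far=[];near=[]
for s in np.arange(14,40,2.):
    c=np.array([325.9,211.7])+d*s; k=np.arange(-6,6,.1)
    v=map_coordinates(b,[(c[1]+k*n[1]),(c[0]+k*n[0])],order=1)
    lv=(v.max()+np.median(v[:15]))/2;w=np.where(v>lv)[0]
    far.append(onz("top",*(c+n*k[w[0]]),.026)[:2]);near.append(onz("top",*(c+n*k[w[-1]]),.0)[:2])
for L in(far,near):
    L=np.array(L);m=L.mean(0);u=np.linalg.svd(L-m)[2][0];u*=np.sign(u[0]);print(m,u,"yaw",np.arctan2(u[0],-u[1]))
far,near=np.array(far),np.array(near)
u=np.linalg.svd(np.r_[far-far.mean(0),near-near.mean(0)])[2][0];u*=np.sign(u[0]);nn=np.array([u[1],-u[0]])
print("width",(far.mean(0)-near.mean(0))@nn*1000,u)
cen=(far.mean(0)+near.mean(0))/2
# ends along centreline
def edge(c0,dirv,z,lo,hi):
    k=np.arange(lo,hi,.1);v=map_coordinates(b,[c0[1]+k*dirv[1],c0[0]+k*dirv[0]],order=1)
    lv=(v.max()+v.min())/2;w=np.where(v>lv)[0];return k[w[-1]]
k=edge(np.array([325.9,211.7]),d,.026,30,52);E=onz("top",*(np.array([325.9,211.7])+d*k),.026)[:2]
s=(E-cen)@u; org=cen+u*(s-.142)
print("end",E,"origin from end",org)
k=edge(np.array([325.9,211.7]),-d,0,3,14);H=onz("top",*(np.array([325.9,211.7])-d*k),.008)[:2]
print("head end",H,"origin", cen+u*((H-cen)@u+.0225), "holecentre", onz("top",325.9,211.7,.008))
E
python3 key0.py; python3 -c "
from h import *
s,Rm,p=pose();print(Rm.round(4),p)"
```

```text
[ 0.5021 -0.2754] [ 0.4945 -0.8692] yaw 0.5172397424491894
[ 0.4949 -0.2867] [ 0.497  -0.8677] yaw 0.5201518263592334
width -11.831427049134614 [ 0.4958 -0.8685]
end [ 0.5281 -0.3304] origin from end [ 0.4566 -0.2077]
head end [ 0.4446 -0.1883] origin [ 0.4565 -0.2074] holecentre [ 0.4567 -0.2089  0.008 ]
[[-4.194e-01 -8.000e-04 -9.078e-01]
 [ 9.078e-01  1.400e-03 -4.194e-01]
 [ 1.600e-03 -1.000e+00  1.000e-04]] [ 0.25157924 -0.54438812  0.23038161]
```

drive_tool(rows=[[[15,0,-27.6],0,0],[[15,0,-27.6],0,0],[[15,0,-27.6],0,0],[[15,0,-27.6],0,0],[[15,0,-27.6],0,0],[[15,0,-27.6],0,0],[[15,0,-27.6],0,0],[[15,0,-27.6],0,0],[[15,0,-27.6],0,0],[[15,0,-27.6],0,0],[[15,0,-27.6],0,0],[[15,0,-27.6],0,0]], squeeze=60)

```text
t: 1.3
ee_pos: [0.4773, -0.2411, 0.2309]
orientation: [-0.381, 0.381, 0.596, -0.596]
force: [0.4, -1.2, 0.4]
width: 0.0855
```

drive_tool(rows=[[[0,8,0],-0.148,0],[[0,8,0],-0.148,0],[[0,8,0],-0.148,0],[[0,8,0],-0.148,0],[[0,8,0],-0.148,0],[[0,8,0],-0.148,0],[[0,8,0],-0.148,0],[[0,8,0],-0.148,0],[[0,8,0],-0.148,0],[[0,8,0],-0.148,0],[[0,8,0],-0.148,0],[[0,0,0],-0.028,0]])

```text
t: 2.5
ee_pos: [0.476, -0.242, 0.1415]
orientation: [0.181, -0.183, 0.684, -0.683]
force: [0.2, -0.8, 0.1]
width: 0.0852
```

Run:
```python
from h import *
s,Rm,p=pose();print(Rm.round(3),p,proj("scene",p),proj("top",p))
im=imaging.capture("scene");cv2.imwrite("pics/s1.png",cv2.resize(im[90:230,100:240],None,fx=4,fy=4,interpolation=cv2.INTER_CUBIC))
```

```text
[[-0.868 -0.003  0.497]
 [-0.497  0.001 -0.868]
 [ 0.002 -1.    -0.002]] [ 0.47601815 -0.24196956  0.1415374 ] [166.32634527 157.9399125 ] [343.91323505 200.17523056]
```

View pics/s1.png

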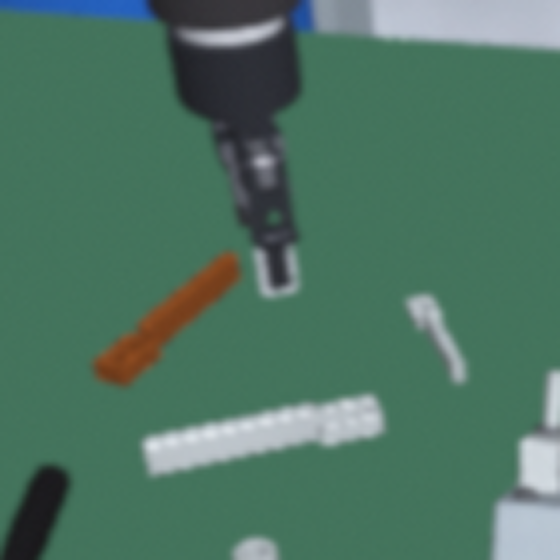

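drive_tool(rows=[[[0,14,0],0,0],[[0,14,0],0,0],[[0,14,0],0,0],[[0,14,0],0,0],[[0,14,0],0,0],[[0,14,0],0,0],[[0,14,0],0,0],[[0,13,0],0,0],[[0,12,0],0,0],[[0,8,0],0,0],[[0,5,0],0,0],[[0,1,0],0,0]])

```text
t: 3.75
ee_pos: [0.4766, -0.2423, 0.0057]
orientation: [0.181, -0.181, 0.684, -0.683]
force: [-0.4, -0.1, 0.1]
width: 0.0851
```

drive_tool(rows=[[[0,0,0],0,100],[[0,0,0],0,160],[[0,0,0],0,255],[[0,0,0],0,255],[[0,0,0],0,255],[[0,0,0],0,255],[[0,0,0],0,255],[[0,0,0],0,255]])

```text
t: 4.55
ee_pos: [0.4771, -0.2424, 0.0067]
orientation: [-0.181, 0.181, -0.683, 0.684]
force: [-0.1, 0.4, 2.3]
width: 0.0108
```

drive_tool(rows=[[[0,-10,0],0,255],[[0,-20,0],0,255],[[0,-20,0],0,255],[[0,-20,0],0,255],[[0,-20,0],0.05,255],[[0,-20,0],0.08,255],[[0,-20,0],0.08,255],[[0,-20,0],0.08,255],[[0,-20,0],0.08,255],[[0,-20,0],0.08,255],[[0,-10,0],0,255]])

```text
t: 5.65
ee_pos: [0.477, -0.2425, 0.2083]
orientation: [-0.024, 0.023, -0.707, 0.707]
force: [0.9, 0.1, -0.9]
width: 0.0101
```

drive_tool(rows=[[[-12.8,0,-25.2],0,255],[[-12.8,0,-25.2],0,255],[[-12.8,0,-25.2],0,255],[[-12.8,0,-25.2],0,255],[[-12.8,0,-25.2],0,255],[[-12.8,0,-25.2],0,255],[[-12.8,0,-25.2],0,255],[[-12.8,0,-25.2],0,255],[[-12.8,0,-25.2],0,255],[[-12.8,0,-25.2],0,255],[[-12.8,0,-25.2],0,255],[[0,0,0],0,255]])

```text
t: 6.85
ee_pos: [0.5987, 0.0465, 0.2044]
orientation: [0.025, -0.027, 0.707, -0.707]
force: [-0.3, -0.7, -2.8]
width: 0.0103
```

```bash
cat > look.py <<'E'
import sys
from h import *
tag=sys.argv[1]
s,Rm,p=pose();print("t",s["t"],"p",p.round(4),"yaw",np.arctan2(-Rm[1,0],-Rm[0,0]).round(4),"F",s["force"].round(1),"w",round(s["width"],4))
def crop(im,x0,y0,w,h,f,name):
    c=cv2.resize(im[y0:y0+h,x0:x0+w],None,fx=f,fy=f,interpolation=cv2.INTER_CUBIC)
    for i in range(0,w,10):cv2.putText(c,str(x0+i),(int((i+.5)*f),10),0,.35,(0,0,255))
    for i in range(0,h,10):cv2.putText(c,str(y0+i),(0,int((i+.5)*f)),0,.35,(0,0,255))
    cv2.imwrite(name,c)
a=imaging.capture("scene");b=imaging.capture("top")
cv2.imwrite(f"pics/raw_s_{tag}.png",a);cv2.imwrite(f"pics/raw_t_{tag}.png",b)
crop(a,210,140,120,90,6.6,f"pics/s_{tag}.png");crop(b,200,125,90,75,8,f"pics/t_{tag}.png")
E
python3 look.py h
```

```text
t 6.85 p [0.5987 0.0465 0.2044] yaw 0.073 F [-0.3 -0.7 -2.8] w 0.0103
```

View pics/s_h.png

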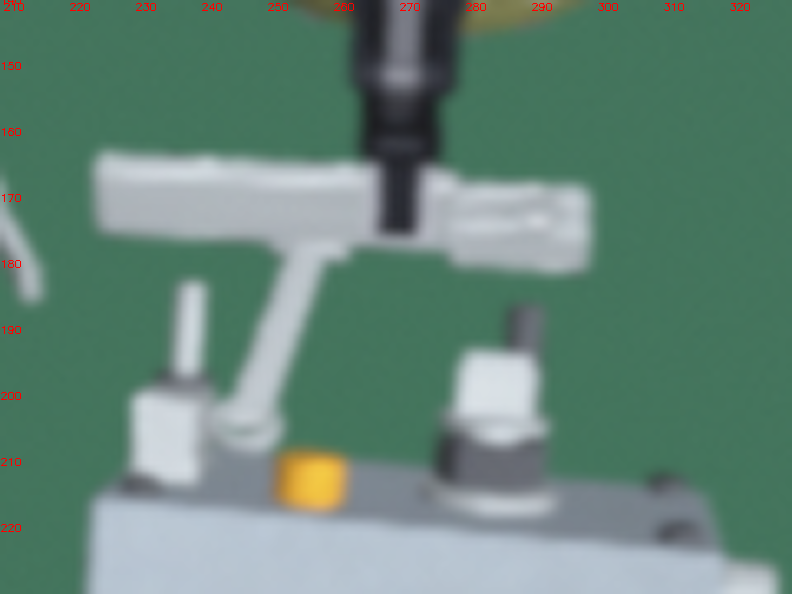

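View pics/t_h.png

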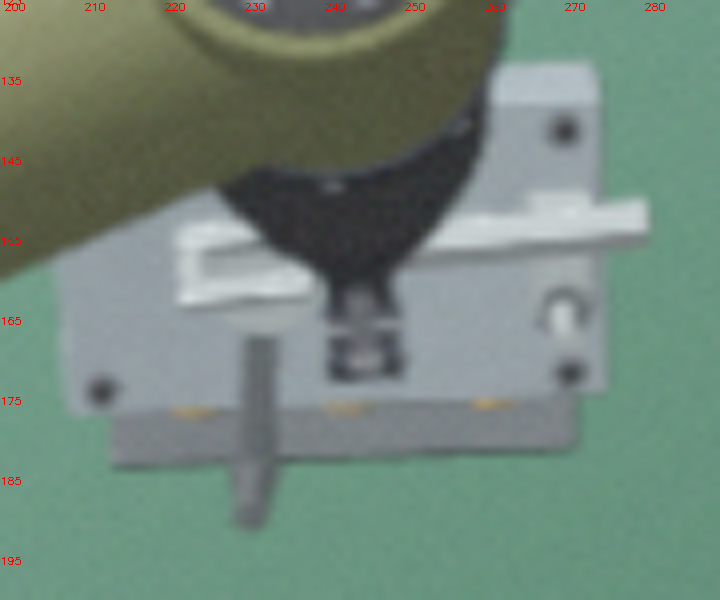

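Run:
```python
from h import *
np.set_printoptions(precision=2,suppress=True)
p=np.array([.5987,.0465,.2044]);yaw=.073
Rk=R.from_euler('z',yaw).as_matrix()
K0=p+Rk@np.array([0,.0404,-.0067])
f=lambda *a:K0+Rk@np.array(a)/1000
t=lambda X,Y:np.array((200+X/8-.5,125+Y/8-.5))
s=lambda X,Y:np.array((210+X/6.6-.5,140+Y/6.6-.5))
print(K0)
for n,a,m in [("scene",(14,22.5,0),s(590,270)),("scene",(14,22.5,16),s(590,192)),("scene",(14,-22.5,0),s(450,262)),("scene",(6,-142,0),s(97,233)),("scene",(6,-142,26),s(97,158)),
 ("top",(14,22.5,16),t(177,224)),("top",(-14,22.5,16),t(180,304)),("top",(6,-142,26),t(648,198)),("top",(-6,-142,26),t(648,232))]:
    print(n,a,proj(n,f(*a)),m,"pred-meas",proj(n,f(*a))-m)
```

```text
[0.6  0.09 0.2 ]
scene (14, 22.5, 0) [297.7  181.21] [298.89 180.41] pred-meas [-1.2  0.8]
scene (14, 22.5, 16) [298.28 175.16] [298.89 168.59] pred-meas [-0.61  6.57]
scene (14, -22.5, 0) [277.13 180.16] [277.68 179.2 ] pred-meas [-0.55  0.96]
scene (6, -142, 0) [223.54 175.36] [224.2 174.8] pred-meas [-0.66  0.56]
scene (6, -142, 26) [223.05 165.52] [224.2  163.44] pred-meas [-1.14  2.08]
top (14, 22.5, 16) [220.84 152.79] [221.62 152.5 ] pred-meas [-0.79  0.29]
top (-14, 22.5, 16) [221.65 162.52] [222.  162.5] pred-meas [-0.35  0.02]
top (6, -142, 26) [279.65 149.29] [280.5  149.25] pred-meas [-0.85  0.04]
top (-6, -142, 26) [280.08 153.49] [280.5 153.5] pred-meas [-0.42 -0.01]
```

drive_tool(rows=[[[0.5,10,2.8],0,255],[[0,10,0],0,255],[[0,10,0],0,255],[[0,8,0],0,255],[[0,2,0],0,255],[[0,0,0],0,255]])

```text
t: 7.55
ee_pos: [0.5979, 0.0408, 0.1658]
orientation: [-0.024, 0.024, -0.707, 0.707]
force: [-0.0, -0.1, -1.6]
width: 0.0106
```

```bash
python3 look.py h2
```

```text
t 7.55 p [0.5979 0.0408 0.1658] yaw 0.0679 F [-0.  -0.1 -1.6] w 0.0106
```

View pics/s_h2.png

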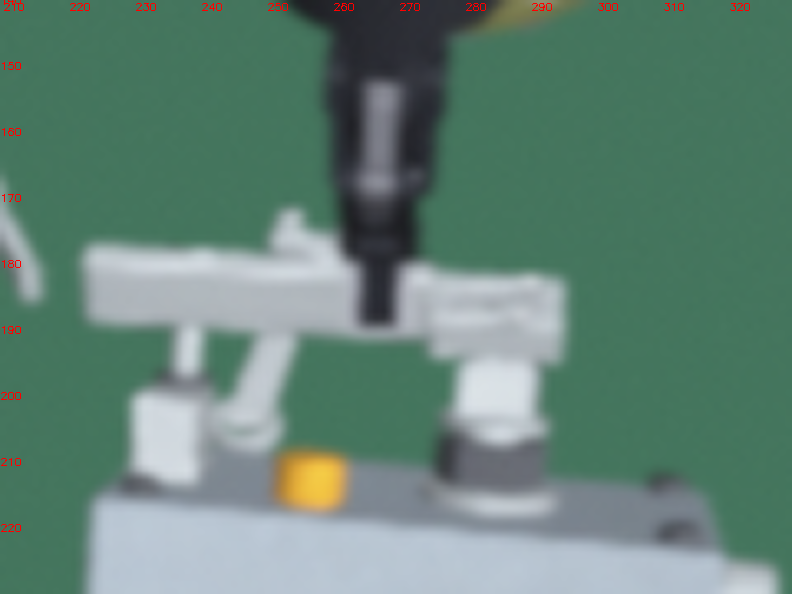

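View pics/t_h2.png

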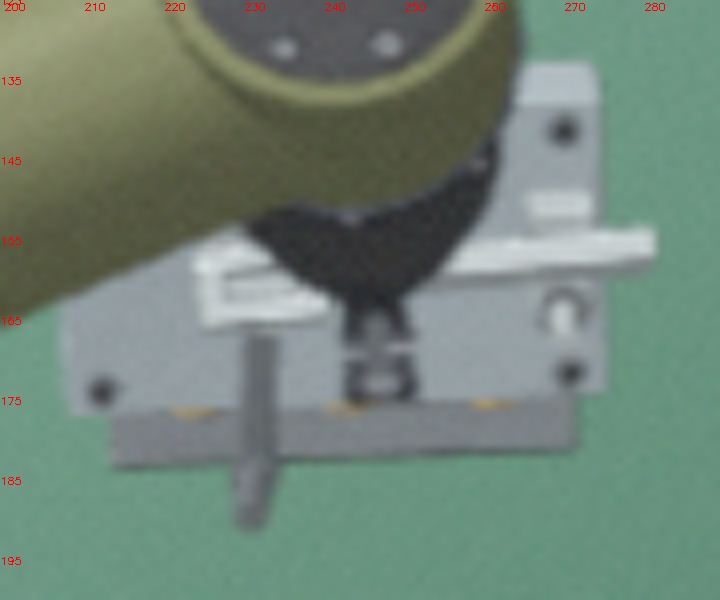

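drive_tool(rows=[[[0,3,-1.4],0,255],[[0,3,0],0,255],[[0,2,0],0,255],[[0,1,0],0,255],[[0,1,0],0,255],[[0,1,0],0,255],[[0,0,0],0,255]])

```text
t: 8.35
ee_pos: [0.598, 0.0423, 0.1551]
orientation: [0.024, -0.024, 0.707, -0.707]
force: [-0.4, -0.6, -1.8]
width: 0.0106
```

drive_tool(rows=[[[-0.3,1,0],0,255],[[-0.3,1,0],0,255],[[-0.4,1,0],0,255],[[0,0,0],0,255]])

```text
t: 8.75
ee_pos: [0.599, 0.0424, 0.152]
orientation: [0.024, -0.024, 0.707, -0.707]
force: [-0.3, -0.5, -1.1]
width: 0.0107
```

```bash
python3 look.py h3
```

```text
t 8.75 p [0.599  0.0424 0.152 ] yaw 0.068 F [-0.3 -0.5 -1.1] w 0.0107
```

View pics/s_h3.png

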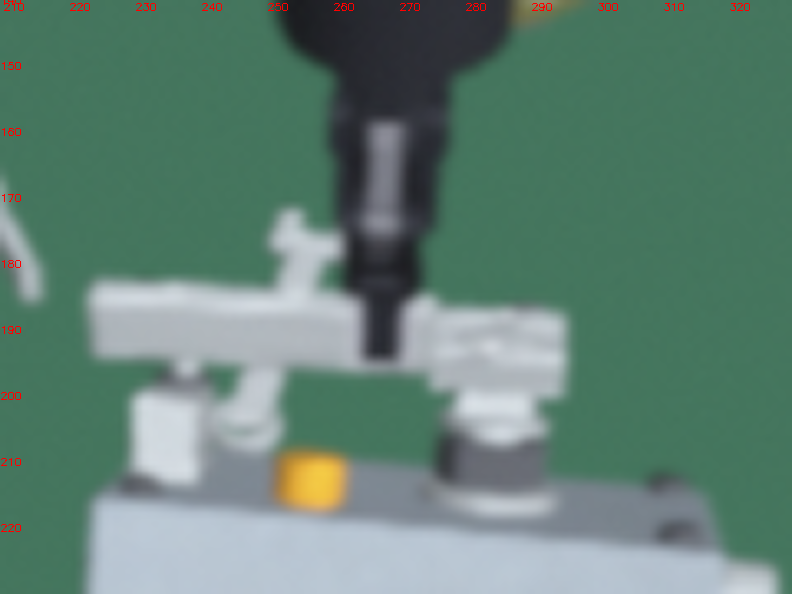

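drive_tool(rows=[[[-0.4,1,0],0,255],[[-0.4,1,0],0,255],[[0,0,0],0,255]])

```text
t: 9.15
ee_pos: [0.5995, 0.0424, 0.1501]
orientation: [-0.024, 0.024, -0.707, 0.707]
force: [-2.6, -0.6, -0.2]
width: 0.0106
```

drive_tool(rows=[[[-0.2,1,0],0,255],[[0,1,0],0,255],[[0,0,0],0,255]])

```text
t: 9.45
ee_pos: [0.5998, 0.0424, 0.1489]
orientation: [-0.024, 0.024, -0.707, 0.707]
force: [-4.5, -0.4, 2.3]
width: 0.0101
```

drive_tool(rows=[[[0.8,0,0],0,255],[[0.2,1,0],0,255],[[0,0,0],0,255]])

```text
t: 9.75
ee_pos: [0.5997, 0.0424, 0.1486]
orientation: [0.025, -0.023, 0.707, -0.707]
force: [-2.4, -0.1, 5.1]
width: 0.0104
```

drive_tool(rows=[[[0,0,0],0,210],[[0,0,0],0,200],[[0,0,0],0,190],[[0,0,0],0,180],[[0,0,0],0,172],[[0,0,0],0,172]])

```text
t: 10.35
ee_pos: [0.5992, 0.0424, 0.1473]
orientation: [0.024, -0.024, 0.707, -0.707]
force: [-1.2, 0.4, 0.3]
width: 0.0279
```

```bash
python3 look.py r1
```

```text
t 10.35 p [0.5992 0.0424 0.1473] yaw 0.0679 F [-1.2  0.4  0.3] w 0.0279
```

View pics/s_r1.png

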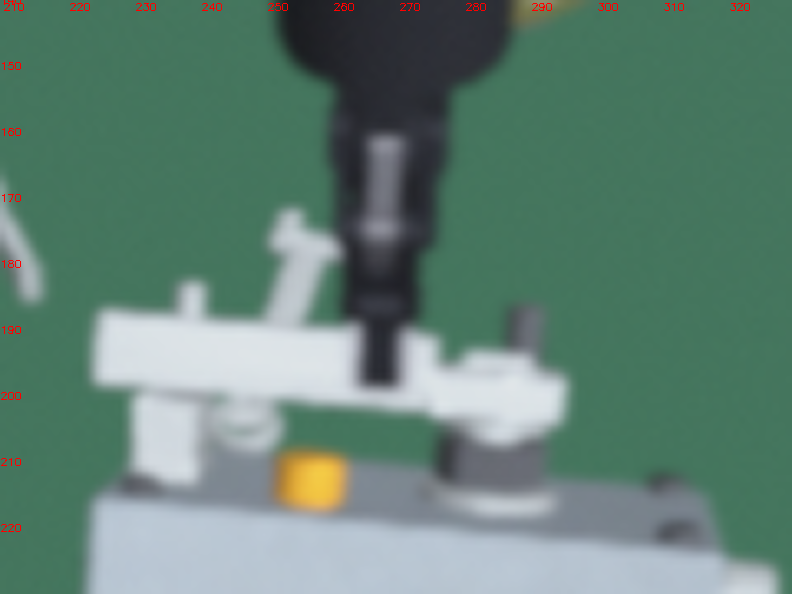

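View pics/t_r1.png

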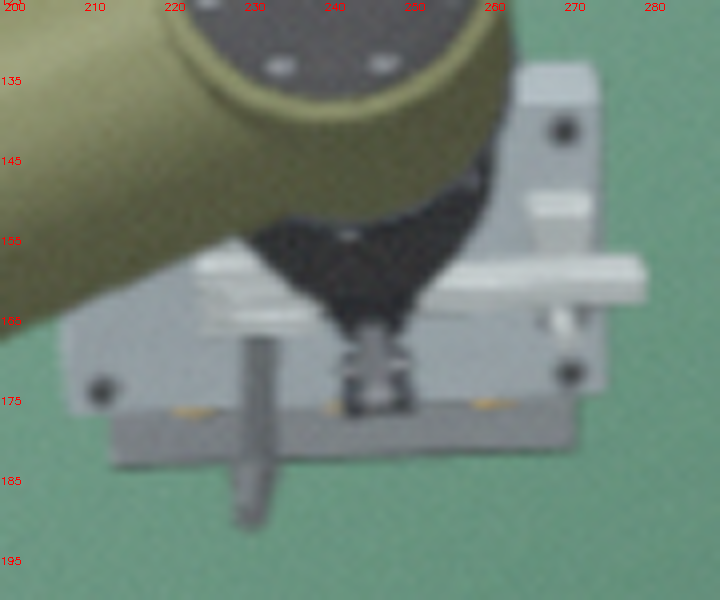

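The key rolled onto the tang: in the scene view the tang shows above the head at about (285,195), and the handle lies on the rest, uphill of the pin. I'll back off and check whether it is fully seated.

drive_tool(rows=[[[0,-4,0],0,172],[[0,-8,0],0,172],[[0,-14,0],0,172],[[0,-20,0],0,172],[[0,-20,0],0,172],[[0,-20,0],0,200],[[0,-20,0],0,255],[[0,0,0],0,255]])

```text
t: 11.25
ee_pos: [0.6002, 0.0423, 0.2584]
orientation: [0.026, -0.022, 0.707, -0.706]
force: [-0.2, -0.6, 1.0]
width: 0.0003
```

```bash
python3 look.py r2
python3 - <<'E'
from h import *
np.set_printoptions(precision=1,suppress=True)
S=np.array([.6195,.083,.105])
for yaw in(.02,.05):
  Rs=R.from_euler('z',.02).as_matrix()@R.from_euler('y',-30,degrees=True).as_matrix()@R.from_euler('z',yaw-.02).as_matrix()
  for lift in(30,34):
    for X in[(14,22.5,0),(14,-22.5,0),(14,22.5,16),(6,-142,0),(6,-142,26),(6,-26,26)]:
        u=proj("scene",S+Rs@(np.array(X)+[0,0,lift])/1000)+[.8,-.8]
        ut=proj("top",S+Rs@(np.array(X)+[0,0,lift])/1000)+[.6,0]
        print(yaw,lift,X,"scrop",(u-[210,140]+.5)*6.6,"tcrop",(ut-[200,125]+.5)*8)
E
```

```text
t 11.25 p [0.6002 0.0423 0.2584] yaw 0.0678 F [-0.2 -0.6  1. ] w 0.0003
0.02 30 (14, 22.5, 0) scrop [558.4 424.1] tcrop [204.3 252. ]
0.02 30 (14, -22.5, 0) scrop [427.9 412.8] tcrop [325.1 247.1]
0.02 30 (14, 22.5, 16) scrop [562.3 378.1] tcrop [202.3 264.8]
0.02 30 (6, -142, 0) scrop [ 91.8 380.2] tcrop [646.6 254.6]
0.02 30 (6, -142, 26) scrop [ 96.3 307.1] tcrop [651.4 275.5]
0.02 30 (6, -26, 26) scrop [425.  334.8] tcrop [334.7 288.4]
0.02 34 (14, 22.5, 0) scrop [559.3 412.6] tcrop [203.8 255.2]
0.02 34 (14, -22.5, 0) scrop [428.8 401.3] tcrop [325.  250.3]
0.02 34 (14, 22.5, 16) scrop [563.3 366.6] tcrop [201.7 268. ]
0.02 34 (6, -142, 0) scrop [ 92.5 369. ] tcrop [647.3 257.8]
0.02 34 (6, -142, 26) scrop [ 97.  295.8] tcrop [652.2 278.8]
0.02 34 (6, -26, 26) scrop [425.9 323.4] tcrop [334.6 291.7]
0.05 30 (14, 22.5, 0) scrop [559.6 423.9] tcrop [203.3 253.8]
0.05 30 (14, -22.5, 0) scrop [429.  413.1] tcrop [323.9 245.4]
0.05 30 (14, 22.5, 16) scrop [563.5 377.9] tcrop [201.3 266.6]
0.05 30 (6, -142, 0) scrop [ 90.1 381.8] tcrop [645.8 243.7]
0.05 30 (6, -142, 26) scrop [ 94.7 308.4] tcrop [650.6 264.4]
0.05 30 (6, -26, 26) scrop [425.4 335.1] tcrop [334.1 286.4]
0.05 34 (14, 22.5, 0) scrop [560.5 412.4] tcrop [202.8 257. ]
0.05 34 (14, -22.5, 0) scrop [429.9 401.7] tcrop [323.7 248.6]
0.05 34 (14, 22.5, 16) scrop [564.5 366.4] tcrop [200.7 269.8]
0.05 34 (6, -142, 0) scrop [ 90.8 370.6] tcrop [646.5 246.8]
0.05 34 (6, -142, 26) scrop [ 95.4 297.1] tcrop [651.4 267.7]
0.05 34 (6, -26, 26) scrop [426.3 323.6] tcrop [333.9 289.7]
```

View pics/s_r2.png

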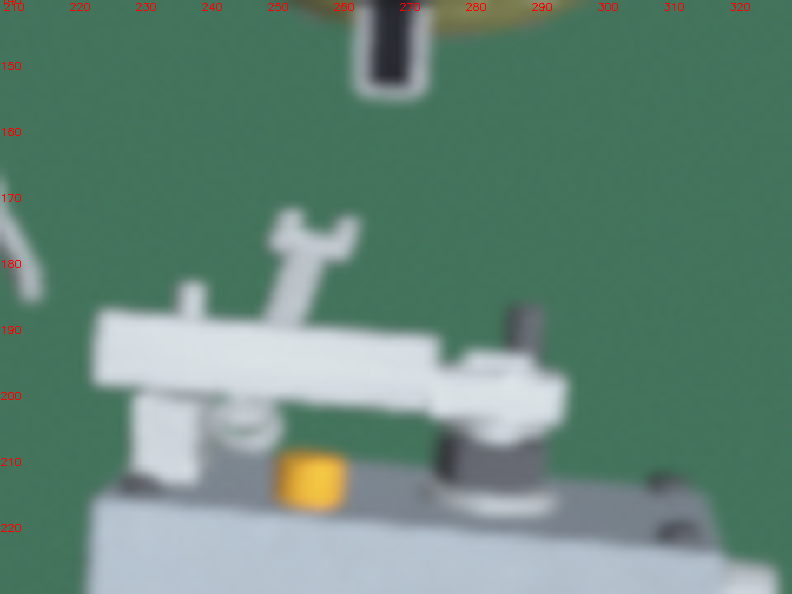

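View pics/t_r2.png

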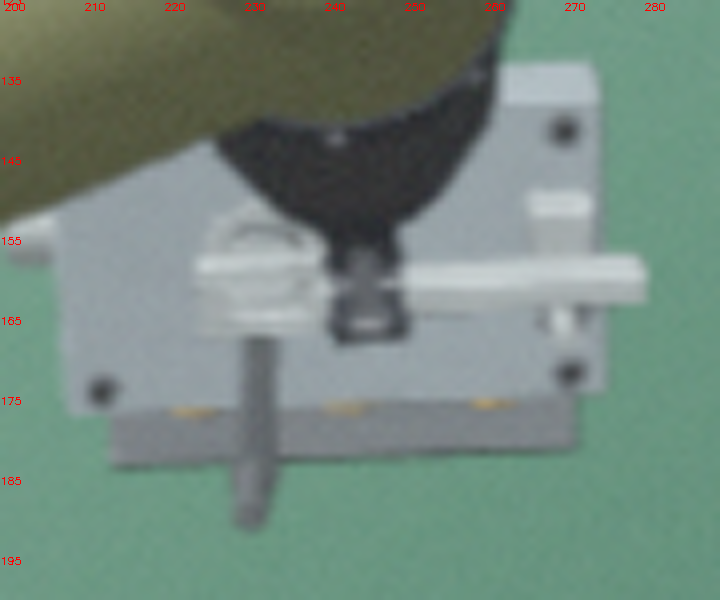

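The key looks fully seated: in the scene view the head's bottom corner is at (294,204) and its top corner at (295,197), within about 0.3 px of the seated prediction. Next I'll locate the peg.

Run:
```python
from h import *
np.set_printoptions(precision=3,suppress=True)
S=np.array([.6195,.083,.105])
Rs=R.from_euler('z',.02).as_matrix()@R.from_euler('y',-30,degrees=True).as_matrix()
for ph in(-.1,0,.1,.2,.3):
    o=[]
    for z in(62,19+30-30):
        X=S+Rs@np.array([-80*np.cos(ph),80*np.sin(ph),z])/1000
        o+=[X,(proj("scene",X)+[.8,-.8]-[210,140]+.5)*6.6,(proj("top",X)+[.6,0]-[200,125]+.5)*8]
    print(ph,*o)
```

```text
-0.1 [0.52  0.073 0.119] [485.879 297.961] [297.328 514.201] [0.541 0.073 0.082] [476.832 409.218] [299.821 473.767]
0 [0.519 0.081 0.119] [506.831 299.587] [276.001 516.063] [0.541 0.081 0.081] [497.669 410.872] [279.111 475.581]
0.1 [0.519 0.089 0.119] [527.766 301.421] [254.558 515.93 ] [0.541 0.089 0.082] [518.482 412.827] [258.29  475.448]
0.2 [0.52  0.097 0.119] [548.529 303.449] [233.201 513.803] [0.542 0.097 0.082] [539.115 415.07 ] [237.553 473.371]
0.3 [0.522 0.105 0.12 ] [568.961 305.658] [212.13  509.699] [0.543 0.105 0.083] [559.411 417.585] [217.095 469.366]
```

```bash
cat > plan.py <<'E'
from h import *
np.set_printoptions(precision=3,suppress=True)
S=np.array([.6195,.083,.105]);th=.02
Rs=R.from_euler('z',th).as_matrix()@R.from_euler('y',-30,degrees=True).as_matrix()
a=Rs[:,2]
def way(ph,gap=0,half=.011):
    t=Rs@np.array([np.sin(ph),np.cos(ph),0]);m=t*[1,1,0];m/=np.linalg.norm(m)
    c=lambda z:S+Rs@np.array([-80*np.cos(ph),80*np.sin(ph),z])/1000
    ztip=c(19)[2]+.011
    zs=np.linspace(19,62,44);pts=np.array([c(z) for z in zs]);pts=pts[pts[:,2]>ztip]
    i=np.argmin(pts@m); q=pts[i] if abs(a@m)>.1 else pts.mean(0)
    if abs(a@m)<=.1: q=pts.mean(0)
    P=q-m*(.007+half+gap);P[2]=ztip
    return P,m
if __name__=="__main__":
    s,Rm,p=pose();print("q",s["joint_positions"].round(3),p)
    P,m=way(.1,.006);print("pre",P,m,"tool shift",Rm.T@(P-p)*1000)
    # tool z axis currently ~ -y ; push dir m = -tool z
    yaw=np.arctan2(-Rm[1,0],-Rm[0,0]);pm=None
    for ph in np.arange(.1,1.45,.1):
        P,m=way(ph);ang=np.arctan2(-m[0],m[1])  # yaw psi with y-axis of key frame along m
        if pm is not None:
            x=np.array([-np.cos(yaw),-np.sin(yaw)]);z=np.array([np.sin(yaw),-np.cos(yaw)]);d=P-pm
            print("%.1f"%ph,P,"yaw %.3f"%ang,"row",(np.array([d[:2]@x,-d[2],d[:2]@z])*1000).round(1),"turn %.3f"%(yaw-ang))
        else: print("start",P,"yaw",ang)
        yaw=ang;pm=P
E
python3 plan.py
```

```text
q [ 0.404  0.045  0.131 -0.    -1.656 -0.336] [0.599 0.043 0.254]
pre [0.525 0.065 0.093] [0.067 0.998 0.   ] tool shift [ 72.516 161.631 -27.469]
start [0.526 0.071 0.093] yaw -0.0666746728929825
0.2 [0.525 0.079 0.093] yaw -0.154 row [ 1.2 -0.6 -8. ] turn 0.087
0.3 [0.518 0.087 0.094] yaw -0.242 row [ 8.6 -1.  -6.7] turn 0.088
0.4 [0.518 0.095 0.096] yaw -0.331 row [ 1.3 -1.4 -7.9] turn 0.089
0.5 [0.52  0.103 0.097] yaw -0.422 row [ 1.3 -1.7 -7.9] turn 0.091
0.6 [0.522 0.111 0.099] yaw -0.515 row [ 1.3 -2.1 -7.8] turn 0.093
0.7 [0.524 0.118 0.102] yaw -0.610 row [ 1.4 -2.4 -7.7] turn 0.095
0.8 [0.527 0.125 0.105] yaw -0.708 row [ 1.4 -2.7 -7.6] turn 0.098
0.9 [0.531 0.132 0.108] yaw -0.809 row [ 1.4 -3.  -7.5] turn 0.101
1.0 [0.535 0.138 0.111] yaw -0.913 row [ 1.5 -3.3 -7.4] turn 0.104
1.1 [0.54  0.144 0.114] yaw -1.019 row [ 1.5 -3.5 -7.3] turn 0.107
1.2 [0.546 0.149 0.118] yaw -1.129 row [ 1.6 -3.6 -7.2] turn 0.109
1.3 [0.551 0.153 0.122] yaw -1.241 row [ 1.6 -3.8 -7.1] turn 0.112
1.4 [0.558 0.157 0.126] yaw -1.354 row [ 1.6 -3.9 -7.1] turn 0.114
```

drive_tool(rows=[[[18,0,-7],0,255],[[18,0,-7],0,255],[[18,0,-7],0,255],[[18.5,0,-6.5],0.1,255],[[0,20,0],0.035,255],[[0,25,0],0,255],[[0,25,0],0,255],[[0,25,0],0,255],[[0,25,0],0,255],[[0,20,0],0,255],[[0,10,0],0,255],[[0,0,0],0,255]])

```text
t: 12.55
ee_pos: [0.5238, 0.0646, 0.1014]
orientation: [0.025, -0.023, -0.706, 0.707]
force: [-0.0, -1.0, -0.4]
width: 0.0001
```

```bash
python3 look.py n1;python3 plan.py | head -3
```

```text
t 12.55 p [0.5238 0.0646 0.1014] yaw -0.0671 F [-0.  -1.  -0.4] w 0.0001
q [ 0.504 -0.129 -0.31   0.001 -1.388 -0.571] [0.525 0.065 0.104]
pre [0.525 0.065 0.093] [0.067 0.998 0.   ] tool shift [-0.088 11.448 -0.309]
start [0.526 0.071 0.093] yaw -0.0666746728929825
```

View pics/s_n1.png

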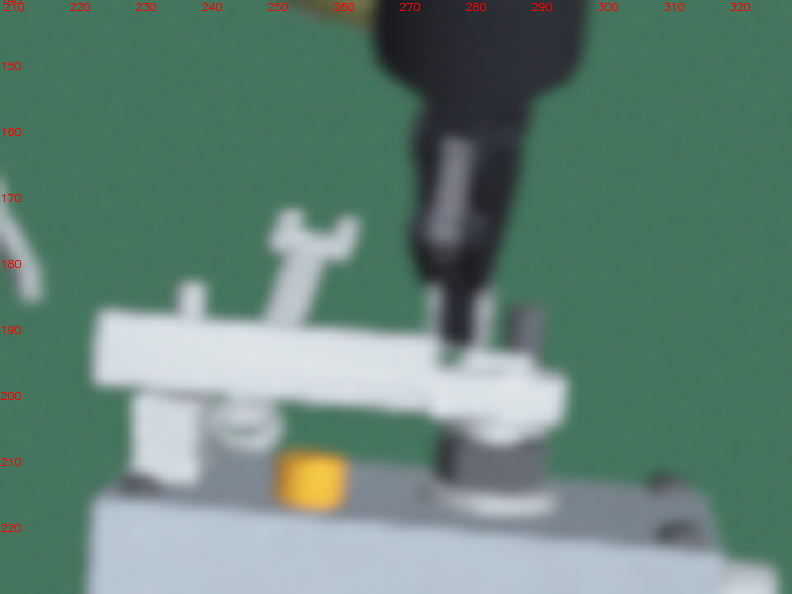

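View pics/t_n1.png

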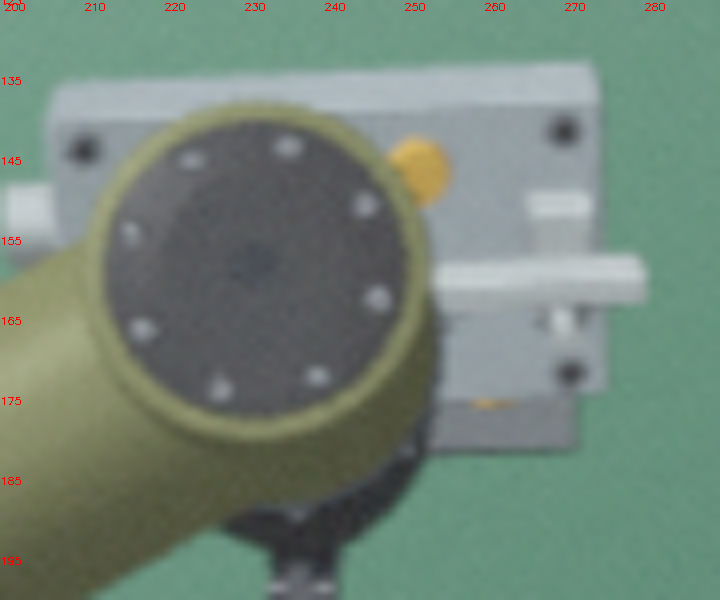

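drive_tool(rows=[[[0,4.5,0],0,255],[[0,4.5,0],0,255],[[0,0,-3],0,255],[[0,0,-3],0,255],[[1.8,-0.5,-3.8],0.044,255],[[1.8,-0.5,-3.8],0.044,255],[[1.8,-0.5,-3.8],0.044,255],[[1.8,-0.5,-3.8],0.044,255],[[1.8,-0.5,-3.8],0.044,255],[[1.8,-0.5,-3.8],0.044,255],[[0,0,0],0,255]])

```text
t: 13.75
ee_pos: [0.5188, 0.0952, 0.0977]
orientation: [0.116, -0.117, -0.697, 0.698]
force: [0.2, -1.5, 0.1]
width: -0.0001
```

```bash
python3 look.py n2
```

```text
t 13.75 p [0.5188 0.0952 0.0977] yaw -0.331 F [ 0.2 -1.5  0.1] w -0.0001
```

View pics/s_n2.png

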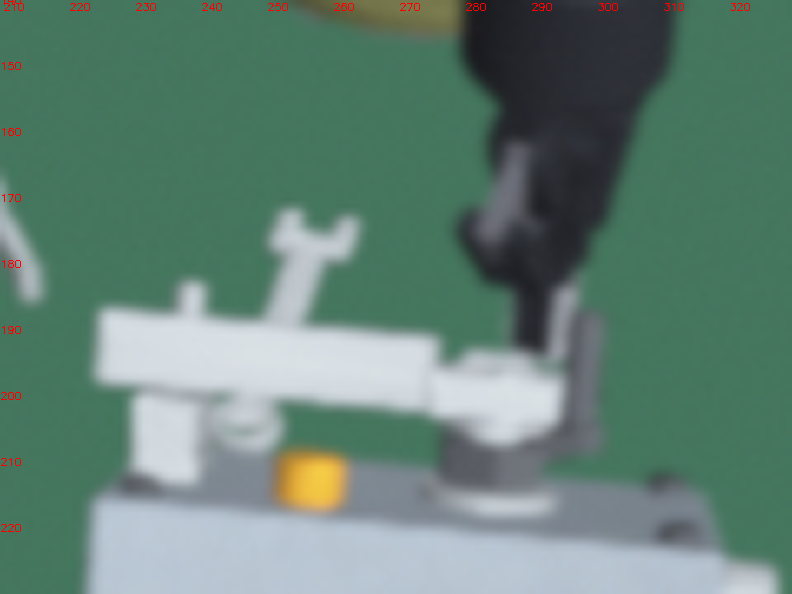

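The peg has swung to about (297,195) in the scene view, and the key is still seated against the pin side. I'll continue the swing.

drive_tool(rows=[[[0.7,-0.9,-3.9],0.046,255],[[0.7,-0.9,-3.9],0.046,255],[[0.7,-1.0,-3.9],0.046,255],[[0.7,-1.0,-3.9],0.047,255],[[0.7,-1.2,-3.9],0.047,255],[[0.7,-1.2,-3.9],0.048,255],[[0.7,-1.3,-3.8],0.049,255],[[0.7,-1.4,-3.8],0.049,255],[[0.7,-1.5,-3.8],0.05,255],[[0.7,-1.5,-3.8],0.05,255],[[0,0,0],0,255]])

```text
t: 14.95
ee_pos: [0.5319, 0.1316, 0.1085]
orientation: [0.279, -0.278, -0.65, 0.65]
force: [-1.6, -1.6, -1.3]
width: -0.0003
```

```bash
python3 look.py n3
```

```text
t 14.95 p [0.5319 0.1316 0.1085] yaw -0.8085 F [-1.6 -1.6 -1.3] w -0.0003
```

View pics/s_n3.png

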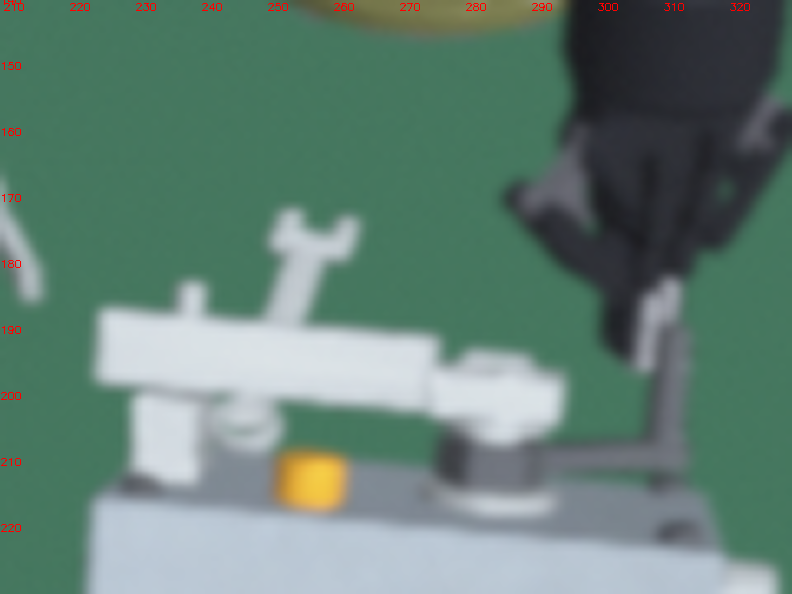

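drive_tool(rows=[[[0.7,-1.6,-3.7],0.052,255],[[0.7,-1.7,-3.7],0.052,255],[[0.7,-1.7,-3.7],0.053,255],[[0.8,-1.8,-3.7],0.054,255],[[0,0,0],0,255]])

```text
t: 15.55
ee_pos: [0.5418, 0.1433, 0.1158]
orientation: [0.345, -0.345, -0.617, 0.617]
force: [-1.9, -0.1, -1.4]
width: -0.0003
```

drive_tool(rows=[[[0.8,-1.8,-3.6],0.054,255],[[0.8,-1.8,-3.6],0.054,255],[[0,0,0],0,255]])

```text
t: 15.85
ee_pos: [0.5473, 0.1483, 0.1194]
orientation: [-0.378, 0.377, 0.598, -0.598]
force: [-1.7, 0.4, -0.8]
width: 0.0001
```

drive_tool(rows=[[[0.4,-0.9,-1.8],0.028,255],[[0.4,-0.9,-1.8],0.028,255],[[0,0,0],0,255]])

```text
t: 16.15
ee_pos: [0.5504, 0.1505, 0.1214]
orientation: [-0.395, 0.395, 0.587, -0.587]
force: [-2.8, 0.6, -0.2]
width: -0.0001
```

drive_tool(rows=[[[0.4,-0.9,-1.8],0.028,255],[[0,0,0],0,255]])

```text
t: 16.35
ee_pos: [0.552, 0.1516, 0.1224]
orientation: [-0.403, 0.403, 0.581, -0.581]
force: [-2.5, 0.6, -1.9]
width: 0.0
```

```bash
python3 look.py n4
```

```text
t 16.35 p [0.552  0.1516 0.1224] yaw -1.2128 F [-2.5  0.6 -1.9] w 0.0
```

View pics/s_n4.png

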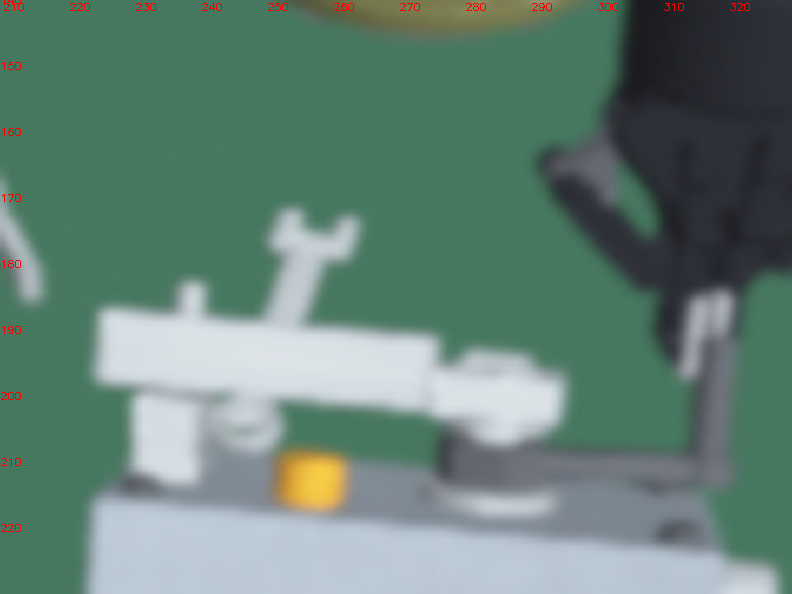

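View pics/t_n4.png

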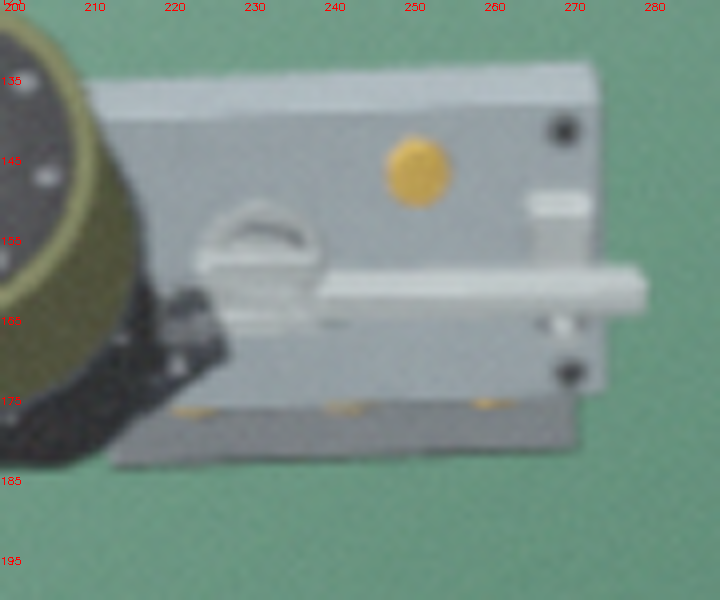

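drive_tool(rows=[[[0.4,-0.9,-1.8],0.028,255],[[0,0,0],0,255]])

```text
t: 16.65
ee_pos: [0.5536, 0.1526, 0.1233]
orientation: [-0.411, 0.411, 0.575, -0.575]
force: [-3.6, -0.2, 0.3]
width: -0.0003
```

drive_tool(rows=[[[0.4,-0.9,-1.8],0.028,255],[[0,0,0],0,255]])

```text
t: 16.85
ee_pos: [0.5552, 0.1536, 0.1243]
orientation: [-0.419, 0.419, 0.57, -0.569]
force: [-3.0, 0.7, 0.2]
width: 0.0
```

drive_tool(rows=[[[0.4,-0.9,-1.8],0.028,255],[[0,0,0],0,255]])

```text
t: 17.05
ee_pos: [0.5566, 0.1544, 0.1251]
orientation: [0.427, -0.427, -0.564, 0.564]
force: [-4.0, 0.7, 0.2]
width: 0.0001
```

drive_tool(rows=[[[0.4,-0.9,-1.8],0.028,255],[[0,0,0],0,255]])

```text
t: 17.25
ee_pos: [0.5575, 0.1551, 0.1255]
orientation: [0.435, -0.434, -0.557, 0.558]
force: [-6.5, 0.7, 0.3]
width: -0.0001
```

```bash
python3 look.py n5
python3 - <<'E'
from h import *
np.set_printoptions(precision=0,suppress=True)
S=np.array([.6195,.083,.105])
Rs=R.from_euler('z',.02).as_matrix()@R.from_euler('y',-30,degrees=True).as_matrix()
for ph in(1.1,1.2,1.3,1.4):
    print(ph,*[(proj("scene",S+Rs@np.array([-80*np.cos(ph),80*np.sin(ph),z])/1000)+[.8,-.8]-[210,140]+.5)*6.6 for z in(62,19)])
E
```

```text
t 17.25 p [0.5575 0.1551 0.1255] yaw -1.3249 F [-6.5  0.7  0.3] w -0.0001
1.1 [701. 328.] [691. 445.]
1.2 [712. 331.] [701. 449.]
1.3 [720. 334.] [709. 453.]
1.4 [727. 337.] [715. 457.]
```

View pics/s_n5.png

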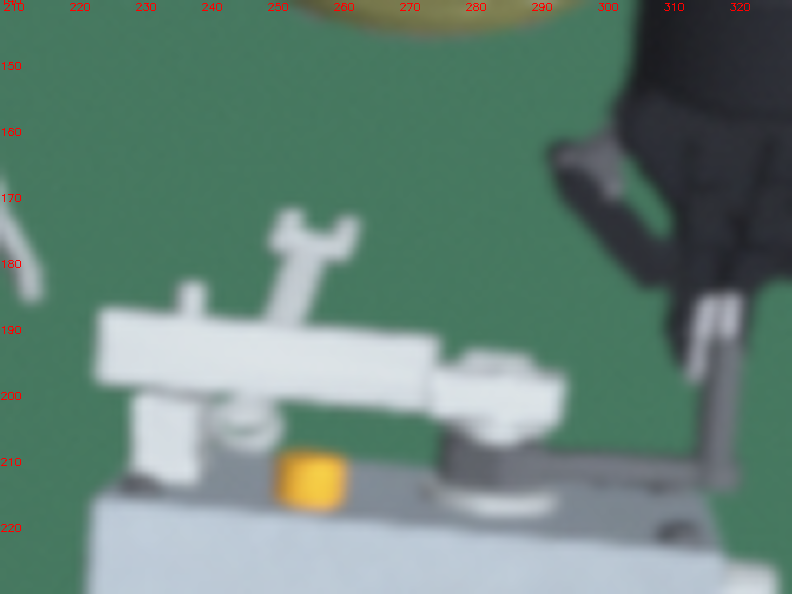

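drive_tool(rows=[[[0,-0.4,-1.2],0,255],[[0,0,0],0,255]])

```text
t: 17.55
ee_pos: [0.5581, 0.1553, 0.1257]
orientation: [0.435, -0.434, -0.557, 0.559]
force: [-10.5, 0.3, 1.0]
width: 0.0003
```

drive_tool(rows=[[[0,-0.4,-1.2],0,255],[[0,0,0],0,255]])

```text
t: 17.75
ee_pos: [0.5587, 0.1555, 0.1258]
orientation: [0.436, -0.433, -0.556, 0.559]
force: [-13.1, 1.0, 0.9]
width: 0.0002
```

drive_tool(rows=[[[0,0,-1.0],0,255],[[0,0,0],0,255],[[0,0,4],0,255],[[0,0,10],0,255],[[0,0,20],0,255],[[0,-10,20],0,255],[[0,-30,0],0,255],[[0,-40,0],0,255],[[0,-40,0],0,255],[[0,-30,20],0,255],[[0,0,30],0,255],[[0,0,0],0,255]])

```text
t: 18.95
ee_pos: [0.46, 0.13, 0.2801]
orientation: [-0.434, 0.436, 0.56, -0.555]
force: [1.4, 0.8, 0.2]
width: 0.0
```

drive_tool(rows=[[[-25,0,25],0,255],[[-25,0,25],0,255],[[-25,0,25],0,255],[[0,0,0],0,255]])

```text
t: 19.35
ee_pos: [0.4057, 0.0371, 0.2785]
orientation: [-0.434, 0.436, 0.559, -0.556]
force: [0.0, 0.3, 0.0]
width: 0.0003
```

```bash
python3 look.py e1
```

```text
t 19.35 p [0.4057 0.0371 0.2785] yaw -1.3266 F [0.  0.3 0. ] w 0.0003
```

View pics/s_e1.png

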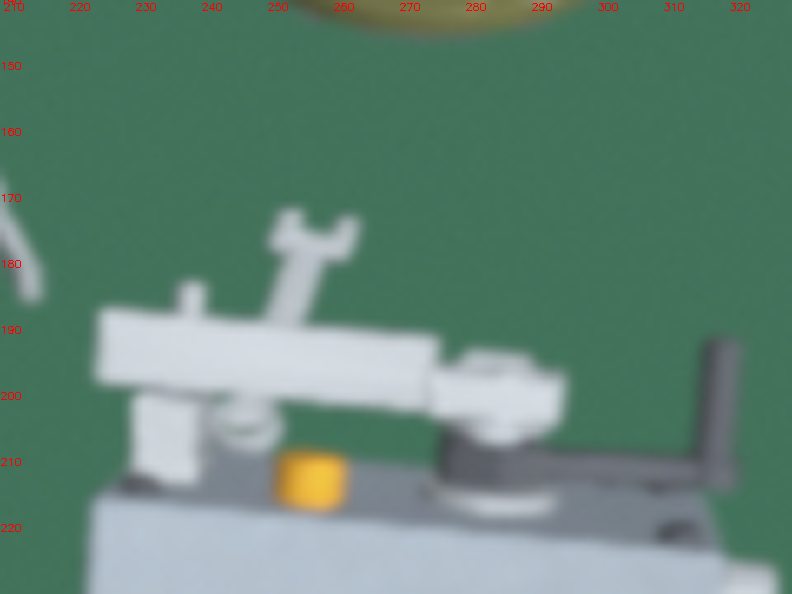

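View pics/t_e1.png

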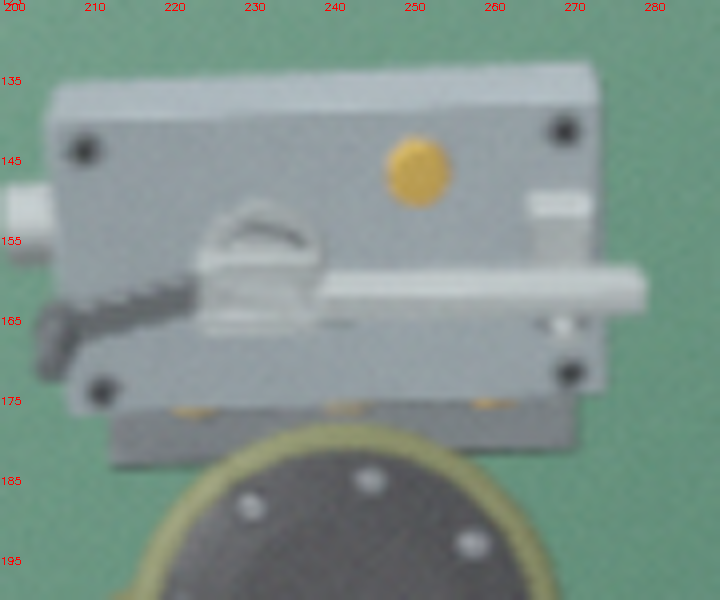

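Run:
```python
from h import *
np.set_printoptions(precision=0,suppress=True)
S=np.array([.6195,.083,.105])
Rs=R.from_euler('z',.02).as_matrix()@R.from_euler('y',-30,degrees=True).as_matrix()
for ph in(1.1,1.2,1.25,1.3,1.35,1.4):
    print(ph,"top: peg top, peg foot, r40",*[(proj("top",S+Rs@np.array([-r*np.cos(ph),r*np.sin(ph),z])/1000)+[.6,0]-[200,125]+.5)*8 for r,z in((80,62),(80,19),(40,15))])
b=cv2.imread("pics/raw_t_e1.png").astype(float);g=b.mean(2)
# dark lever columns
for u in (212,214,216,218,220,222):
    col=g[155:172,u];w=np.clip(140-col,0,None);print(u,"crop",(u-200+.5)*8,((w*np.arange(155,172)).sum()/w.sum()-125+.5)*8,col.min())
# bystander motion
for n in("scene","top"):
    a0=cv2.imread(f"pics/{n}0.png");a1=cv2.imread(f"pics/raw_{n[0]}_e1.png")
    d=cv2.GaussianBlur(cv2.absdiff(a0,a1).max(2),(5,5),0)>25
    k,l,st,ce=cv2.connectedComponentsWithStats(d.astype(np.uint8));print(n,[list(s) for s in st[1:] if s[4]>8])
```

```text
1.1 top: peg top, peg foot, r40 [ 76. 413.] [ 85. 376.] [177. 323.]
1.2 top: peg top, peg foot, r40 [ 66. 395.] [ 75. 358.] [172. 314.]
1.25 top: peg top, peg foot, r40 [ 62. 386.] [ 71. 348.] [170. 309.]
1.3 top: peg top, peg foot, r40 [ 58. 376.] [ 67. 339.] [168. 305.]
1.35 top: peg top, peg foot, r40 [ 54. 366.] [ 64. 329.] [166. 300.]
1.4 top: peg top, peg foot, r40 [ 51. 356.] [ 61. 320.] [165. 295.]
212 crop 100.0 319.672131147541 104.33333333333333
214 crop 116.0 318.5575447570334 103.33333333333333
216 crop 132.0 311.7547169811321 103.0
218 crop 148.0 309.72467532467545 103.66666666666667
220 crop 164.0 303.67816091954046 103.33333333333333
222 crop 180.0 301.1578947368421 103.66666666666667
scene [[np.int32(51), np.int32(0), np.int32(64), np.int32(87), np.int32(2908)], [np.int32(244), np.int32(0), np.int32(87), np.int32(118), np.int32(5415)], [np.int32(285), np.int32(77), np.int32(5), np.int32(4), np.int32(15)], [np.int32(321), np.int32(85), np.int32(4), np.int32(13), np.int32(35)], [np.int32(293), np.int32(94), np.int32(29), np.int32(31), np.int32(595)], [np.int32(288), np
[... 245 characters left out ...]
 np.int32(22), np.int32(739)], [np.int32(294), np.int32(193), np.int32(28), np.int32(21), np.int32(168)], [np.int32(290), np.int32(195), np.int32(7), np.int32(10), np.int32(56)]]
top [[np.int32(241), np.int32(158), np.int32(40), np.int32(7), np.int32(167)], [np.int32(205), np.int32(161), np.int32(19), np.int32(12), np.int32(98)], [np.int32(110), np.int32(166), np.int32(402), np.int32(218), np.int32(32645)], [np.int32(318), np.int32(187), np.int32(48), np.int32(32), np.int32(356)], [np.int32(270), np.int32(375), np.int32(6), np.int32(6), np.int32(9)], [np.int32(265), np.int32(379), np.int32(7), np.int32(5), np.int32(26)], [np.int32(277), np.int32(378), np.int32(7), np.int32(6), np.int32(34)]]
```

```bash
python3 -c "
from h import *
print(env.sign_off())"
```

```text
the job is handed in; nothing more can be done
None
```

I fitted the large grey box key on the tang and released it. I then swung the locknut lever clockwise until it met its stop, backed the arm clear and handed in at about 19.5 s. There is no verdict from the system.

- **Key:** the last pictures show it level on the shoulder, within about 0.5 px of the predicted seated position when I checked it, and unchanged after the lever swing. The handle lies on the rest, against the uphill side of the pin.
- **Lever:** it stopped at about 1.32 rad (measured from straight down the slope). That fits the nut home at 1.2 plus roughly 0.1 rad of key play taken up by the screw. Force on the peg went from the 3–4 N of normal drag to at least 13 N at the stop.
- **Other things on the bench:** comparing first and last pictures shows no changes except the key, the lever and the arm. The arm still hid part of the top view.
- **Disagreements:** the two cameras differed by about 2 mm. I corrected for this using the held key.
- **Not measured:** I did not measure the screw angle directly. It could have turned up to about 0.15–0.2 rad while the key's play and its gap to the pin were taken up.

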